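# Exchange the dry moulding for fresh slips in the drying hood

### The arm

A 7-joint arm with a two-finger parallel gripper is mounted at the origin on the work surface. World frame = base frame: x ahead of the robot, y to its left, z up, the work surface at z = 0. Lengths are in mm, angles in rad, forces in N, time in s.
With the tool pointing down it reaches from about 425 to 950 mm from the base axis. Payload 16.7 kg.
Tool frame: the origin (TCP) lies midway between the tips of the shut fingers; the grasp point (between the pads) lies 19 mm behind it; z points along the fingers, y is the line along which they close (so a half turn about z gives the same grasp; the last joint's range is limited). The gripper opens to 94 mm and grips with 3 to 60 N. Pads are 16 mm wide; open, the fingers measure 119 mm over their backs; the gripper's body (75 mm by 177 mm) begins 78 mm behind the grasp point.
Start: joints at [-1.262, 0.426, 0.074, 1.606, -0.034, 1.111, -0.067], TCP at [298.935, 605.153, 181.767] pointing down, gripper open.
Joint ranges: [-2.85, 2.85], [-0.5, 2.14], [-1.23, 1.37], [0.21, 2.46], [-1.02, 4.16], [0.16, 2.05], [-2.73, 2.73]. Speed limits (rad/s): [1.89, 1.89, 2.39, 2.39, 3.01, 3.01, 3.01].

### API

Orientations are given as a unit quaternion [x, y, z, w].
In Python, from workcell import arm, viewer gives the robot as it stands.
- The arm moves only by the tool play_rows, never from a script. Its argument "series" is text: rows parted by semicolons, each of 4 numbers parted by spaces: the shift along the world's x, y, z in cm, then the turn about the world's z in degrees. In form: x y z roll; .... A call has exactly 10 rows; each row is the pose to reach, as a shift and turn from the pose commanded when the call began; what a row does not reach only later rows make up. A row lasts 1/12 s, in which the tool goes at most 41.7 mm and 7.16 degrees, less where a joint would pass 70% of its speed; a pose out of reach is approached as far as the arm can. A call with a gripper value outside its range is refused whole. "fingers" is the finger opening in cm, from 0 to 9.4, set as the call begins (left out, the last holds). The fingers move at their own pace and stop on an object; the grip force is fixed at half the most. Time passes only in rows, so rows that repeat a pose let the fingers close, or fill a call up. It gives the time, the measured TCP pose, the force, the opening and the grip force at its end, in the units of the state.
- arm.observe(): the state, without advancing time (a new reading comes with each control period).
- viewer.capture(name): name is "scene" or "side" or "wrist"; returns the picture (420x560x3 uint8, red, green, blue); there is no depth.
- viewer.camera_info(name): a dict with "fx", "fy", "cx", "cy" (pixels), "dist" ([k1, k2, p1, p2, k3] as OpenCV has them; the pictures are not rectified), "extrinsics" (4x4, takes a point from camera to world coordinates); the wrist camera has in their place "mount" (4x4, takes a point from camera to tool coordinates, whose origin is the TCP and whose axes are the flange's). Camera axes: x right, y down, z forward; pixel columns grow to the right and rows downward; lengths in mm; the calibration is good to about 2 mm. A picture is of the moment at which its call begins: read the wrist's pose just before it. camera_info takes no time and is no camera call.
- arm.close_job(): hands the job in; it is judged then, once.
The state is a dict: "time": time; "qpos": joint angles; "joint_vel": joint speeds; "tau": joint torques, N m; "ee_pos": TCP position; "tool_rot": TCP orientation; "contact_force": force on the tool from outside, world axes, zero at the start; "wrist_torque": the same for the moment, N m; "width": finger opening in mm; "grasp_force": force on a finger pad.
Only numpy, scipy, OpenCV 4.12 (cv2) and the standard library are available. Lean on these libraries where they do the work, as an engineer would, in place of code of your own. Each camera call takes 0.05 s, during which the arm holds its last target. There are 200 camera calls.

### The job

Draw the drying tray right out, take the finished gold moulding off the rails and lay it along the middle of the cork pad, gilded side up, then lay every freshly silvered slip from the dark mat across both sloped rails, silver side up and centred, square to the rails. Then ease the tray fully shut without slamming it, with all the slips still lying on both rails. The silver leaf is fresh, so pinch the slips lightly, with no more than about 12 N at each finger; leave the other tools and pots where they are.

Things in the scene. Friction and masses are not known exactly. Their poses are not given: they have to be found in the camera images.
- slip0: silvered picture-frame moulding (slip), 180 mm long, about 180 g: a flat base 48 mm wide and 8 mm thick (wood and red-brown edges) with a silver ridge 22 mm wide along its middle, its top at 28 mm (beading 4 mm higher). Pinch it by the ridge. Origin: centre of its underside; x along it, z up out of the ridge. Starts ridge up on the dark mat. May be absent (None from the start)
- slip1: silvered picture-frame moulding (slip), 180 mm long, about 180 g: a flat base 48 mm wide and 8 mm thick (wood and red-brown edges) with a silver ridge 22 mm wide along its middle, its top at 28 mm (beading 4 mm higher). Pinch it by the ridge. Origin: centre of its underside; x along it, z up out of the ridge. Starts ridge up on the dark mat. May be absent (None from the start)
- slip2: silvered picture-frame moulding (slip), 180 mm long, about 180 g: a flat base 48 mm wide and 8 mm thick (wood and red-brown edges) with a silver ridge 22 mm wide along its middle, its top at 28 mm (beading 4 mm higher). Pinch it by the ridge. Origin: centre of its underside; x along it, z up out of the ridge. Starts ridge up on the dark mat. May be absent (None from the start)
- slip3: silvered picture-frame moulding (slip), 180 mm long, about 180 g: a flat base 48 mm wide and 8 mm thick (wood and red-brown edges) with a silver ridge 22 mm wide along its middle, its top at 28 mm (beading 4 mm higher). Pinch it by the ridge. Origin: centre of its underside; x along it, z up out of the ridge. Starts ridge up on the dark mat. May be absent (None from the start)
- dry: the finished, dry moulding: same shape, size and axes as the fresh slips, but gold instead of silver. At the start it lies across the sloped rails in the tray, gilded side up
- rack (a point): sloped drying rack carried by the tray: two parallel round steel rails, 10 mm thick, 260 mm long, 90 mm apart (rack x = -45 and +45 mm). Origin on the plane of the rails' tops, midway between them and along them, 60 mm above the table; rack y runs along the rails, x across them UP the slope (0.24 rad, low at the robot's side), z normal to it. A moulding lying across both rails has rack z = 0
- stop (a point): top middle of the dark stop strip along the rack's low side: 264 mm long in rack y, at rack x = -105 to -111 mm, rising 12 mm above the rails' plane; moves with the tray. The tray's floor is 48 mm below the rack's origin. Moulding centres fit from rack y = -110 to +110 mm; four fit at 60 mm spacing
- tray (a joint): how far the tray is drawn out of the clear hood, m: 0 shut, 0.28 fully out. It slides towards the hood's -y (to the robot's right) with about 2 N of friction plus 8 N per m/s, and stays where left. The tray is 230 mm wide (x), 280 mm long (y); its front board's top is 49 mm above the table, lower than the rack's middle
- handle (a point): middle of the tray's brass handle bar: a round bar 12 mm thick and 100 mm long along the hood's x, 95 mm above the table on two uprights, 40 mm ahead of the front board (whose top is at 49 mm). Can be pinched from above, fingers closing along the hood's y. The point moves with the tray
- hood: fixed clear hood with dark wooden edges: 250 mm (x) by 290 mm (y), top at 128 mm above the table, open at its -y side. Origin on the table at the middle of the open side; y points into the hood. Its axes give the slide direction (-y is out). Shut, the tray is wholly under the hood except for the handle; fully out, the rack's centre is 140 mm outside the open side
- pad: fixed cork pad 220 x 80 mm, 6 mm thick, on the table; origin at the centre of its underside, x along its length
- mat: fixed dark mat 220 x 290 mm, 4 mm thick; origin at the centre of its underside. The fresh slips start on it
- pot: bystander: red pounce pot, diameter 56 mm, 54 mm high; origin at the centre of its underside
- jar: bystander: amber jar, diameter 56 mm, 75 mm high; origin at the centre of its underside
- brush: bystander: brush about 200 mm long, lying; x along it
- burnisher: bystander: burnisher with a straight handle, about 200 mm long, lying; x along it
- spatula: bystander: spatula about 250 mm long, lying; x along it
- leafbook: bystander: book of leaf, white, 65 x 110 x 14 mm, lying; origin at the centre of its underside
- cup: bystander: white cup, diameter 68 mm, 60 mm high; origin at the centre of its underside
Mind the look-alikes: they are no part of the job. What is shaped like the slip2 but blue is not meant.

How it is judged:
By the outcome, as a careful person would: the job done as asked, in the order asked, and still so for the second after the job is handed in, with the robot touching nothing.
Of slip0, slip1, slip2, slip3 only 2 to 4 are there at a start; the rules pass over those that are not, and their reading is None.
At some moment in a run one of slip0, slip1, slip2, slip3 may be knocked a few centimetres aside while the robot is not near it.
Once in a run the grip may slacken for a moment while it holds something.
It also fails if it takes over 210 s, if anything falls off the work surface, if the arm or the gripper's body presses on something with over 40 N, if the wrist force passes 120 N, or if a joint passes its speed limit or range.

## Working session

There is one attempt and no reset: what is moved stays moved. The work goes in short steps, Python scripts to look and compute and a tool call to move; the robot and the scene stay as the last step left them, time stands still between calls to the robot, and variables do not carry over. Pictures are saved under pics/ and viewed, at most 14 in all, crops included, and the job is handed in when it is done.

Besides the shell and the picture viewer there is one more tool, called after "Request:" as name(argument=value, ...) on one line, values as JSON. play_rows: Moves the arm, as the interface text tells. Its arguments: {"type":"object","properties":{"series":{"type":"string"},"fingers":{"type":"number"}},"required":["series"]}

```bash
mkdir -p pics; ls
cat > h.py <<'E'
import numpy as np, cv2
from workcell import arm, viewer
from scipy.spatial.transform import Rotation as R
def pose(name):
    i=viewer.camera_info(name)
    K=np.array([[i['fx'],0,i['cx']],[0,i['fy'],i['cy']],[0,0,1.]]);d=np.array(i['dist'],float)
    if 'extrinsics' in i: T=np.array(i['extrinsics'],float)
    else:
        s=arm.observe();B=np.eye(4);B[:3,:3]=R.from_quat(s['tool_rot']).as_matrix();B[:3,3]=s['ee_pos'];T=B@np.array(i['mount'],float)
    return K,d,T
def shot(name,f):
    c=pose(name);im=viewer.capture(name);cv2.imwrite(f'pics/{f}.png',cv2.cvtColor(im,cv2.COLOR_RGB2BGR));np.savez(f'pics/{f}.npz',K=c[0],d=c[1],T=c[2]);return im,c
def load(f):
    z=np.load(f'pics/{f}.npz');return cv2.cvtColor(cv2.imread(f'pics/{f}.png'),cv2.COLOR_BGR2RGB),(z['K'],z['d'],z['T'])
def ray(c,uv):
    K,d,T=c;p=cv2.undistortPoints(np.array(uv,float).reshape(-1,1,2),K,d).reshape(-1,2)
    return T[:3,3],np.c_[p,np.ones(len(p))]@T[:3,:3].T
def onz(c,uv,z):
    o,D=ray(c,uv);return o+D*((z-o[2])/D[:,2])[:,None]
def tri(c1,a,c2,b):
    o1,d1=ray(c1,a);o2,d2=ray(c2,b);out=[]
    for u,v in zip(d1,d2):
        s=np.linalg.lstsq(np.c_[u,-v],o2-o1,rcond=None)[0];p,q=o1+u*s[0],o2+v*s[1];out.append([*(p+q)/2,np.linalg.norm(p-q)])
    return np.array(out)
def proj(c,P):
    K,d,T=c;Ti=np.linalg.inv(T);return cv2.projectPoints(np.array(P,float).reshape(-1,3),cv2.Rodrigues(Ti[:3,:3])[0],Ti[:3,3],K,d)[0].reshape(-1,2)
E
python3 - <<'E'
from h import *
np.set_printoptions(precision=2,suppress=True)
for n in('scene','side','wrist'):
    im,c=shot(n,n+'0');print(n,c[0][0,0],c[2])
print(arm.observe())
a=[cv2.imread(f'pics/{n}0.png') for n in('scene','side')]
E
```

```text
pics
scene 478.4844364350815 [[  -0.7     0.38   -0.6  1459.49]
 [   0.71    0.39   -0.58  988.73]
 [   0.02   -0.84   -0.54  998.84]
 [   0.      0.      0.      1.  ]]
side 442.7808466423854 [[    0.95     0.17    -0.27   839.74]
 [    0.31    -0.57     0.76 -1051.82]
 [   -0.02    -0.81    -0.59   924.45]
 [    0.       0.       0.       1.  ]]
wrist 304.4574989370618 [[  0.44   0.87   0.23 232.8 ]
 [  0.9   -0.43  -0.11 637.68]
 [ -0.     0.25  -0.97 385.78]
 [  0.     0.     0.     1.  ]]
{'time': 0.15, 'qpos': array([-1.26,  0.43,  0.07,  1.61, -0.03,  1.11, -0.07]), 'joint_vel': array([ 0., -0., -0., -0.,  0., -0., -0.]), 'tau': array([  0.01, -93.63,   3.67, -45.44,  -0.05,   0.02,   0.  ]), 'ee_pos': array([298.79, 604.86, 181.25]), 'tool_rot': array([ 0.23,  0.97, -0.  , -0.  ]), 'contact_force': array([ 0.21, -0.47, -0.93]), 'wrist_torque': array([-0.05,  0.03, -0.06]), 'grasp_force': 0.0, 'width': 93.78178878374507}
```

View pics/scene0.png

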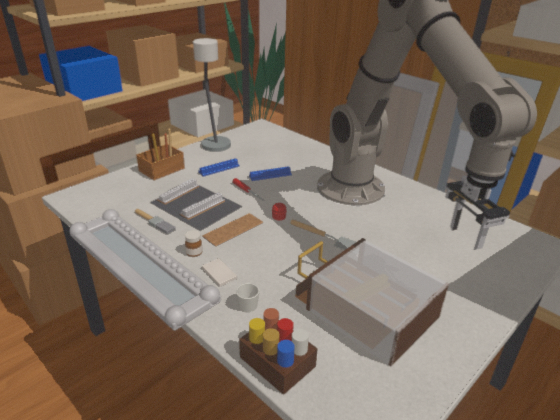

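View pics/side0.png

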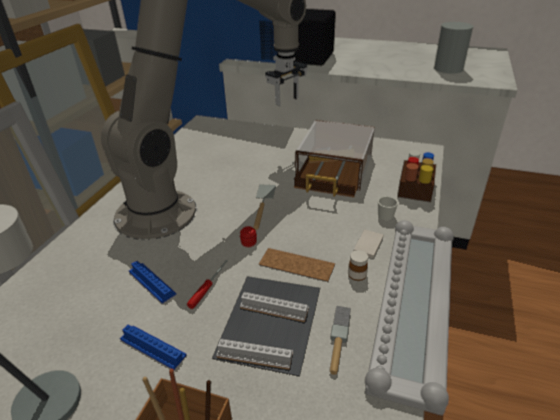

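Scene: two silver slips on the mat at (180,190) and (203,205), two blue look-alikes, the pad at (233,229), the handle at about (311,255) and the hood at (375,300). Side: slips at (275,306) and (254,353), the handle at (322,178) and the pad at (297,264).

Run:
```python
from h import *
np.set_printoptions(precision=1,suppress=True)
a,ca=load('scene0');b,cb=load('side0')
print('handle rough',tri(ca,[(299,262),(321,246)],cb,[(307,177),(337,179)]))
def corners(im,c,mask,z,n):
    cs,_=cv2.findContours(mask.astype(np.uint8),cv2.RETR_EXTERNAL,cv2.CHAIN_APPROX_NONE)
    for k in sorted(cs,key=cv2.contourArea)[::-1][:n]:
        r=cv2.minAreaRect(onz(c,k.reshape(-1,2),z)[:,:2].astype(np.float32));print(z,cv2.contourArea(k),cv2.boundingRect(k),np.array(r[0]),np.array(r[1]),round(r[2],1))
for im,c in((a,ca),(b,cb)):
    h=cv2.cvtColor(im,cv2.COLOR_RGB2HSV);H,S,V=[h[...,i].astype(int) for i in range(3)]
    print('pad');corners(im,c,(H>5)&(H<20)&(S>90)&(V>90)&(V<220)&(np.indices(H.shape)[0]>180),6,4)
    g=im.astype(int);print('mat');corners(im,c,(V<85)&(S<70),4,3)
m=[cv2.resize(cv2.imread('pics/scene0.png')[220:360,280:460],(720,560)[:2]) , 0][0]
M=np.hstack([cv2.resize(cv2.imread('pics/scene0.png')[230:370,280:460],None,fx=2.2,fy=4)[:, :400],cv2.resize(cv2.imread('pics/side0.png')[110:205,280:380],None,fx=4,fy=4,interpolation=2)[:560]if 0 else np.zeros((560,1,3),np.uint8)])
s=cv2.resize(cv2.imread('pics/scene0.png')[235:355,280:450],None,fx=2.35,fy=2.35,interpolation=cv2.INTER_CUBIC);t=cv2.resize(cv2.imread('pics/side0.png')[110:205,285:385],None,fx=4,fy=4,interpolation=cv2.INTER_CUBIC)
O=np.zeros((400,800,3),np.uint8);O[:s.shape[0],:s.shape[1]]=s;O[:t.shape[0],400:400+t.shape[1]]=t;cv2.imwrite('pics/m1.png',O)
```

```text
handle rough [[525.4 226.   69.3  91.3]
 [564.6 274.  107.6  68.8]]
pad
6 30538.0 (0, 181, 282, 239) [1114.3 -255.4] [1539.9  503.5] 82.0
6 5625.0 (447, 307, 113, 113) [434.4 887.8] [532.1 161.6] 0.0
6 2062.0 (497, 181, 63, 57) [-424.3  559.4] [461.3 218.1] 18.5
6 701.5 (203, 214, 59, 32) [ 558.2 -105.6] [ 78.  216.3] 87.9
mat
4 10825.5 (327, 0, 203, 225) [-2140.8  -882.4] [4883.4 1066.5] 30.6
4 1385.5 (61, 220, 44, 116) [1042.4 -276.4] [622.1  48.8] 72.7
4 1146.0 (225, 0, 46, 124) [-1325.4 -2189.3] [3667.5  287. ] 50.6
pad
6 12686.0 (443, 259, 117, 161) [1123.1 -198.6] [592.5 247.9] 81.6
6 1204.0 (259, 249, 76, 32) [ 553.3 -109.8] [ 79.6 216.4] 87.7
6 211.5 (330, 337, 12, 37) [ 737.2 -389.4] [ 17.1 105.2] 5.4
6 51.5 (211, 393, 18, 27) [ 524.3 -588.6] [33.2 65.5] 37.6
mat
4 27449.0 (0, 0, 196, 284) [-1252.6  1361.3] [1180.6 4118. ] 28.5
4 5503.5 (213, 277, 107, 99) [ 548.4 -336.7] [216.3 288. ] 4.7
4 4548.5 (238, 0, 98, 106) [-149.7 2411.2] [ 815.8 2719.9] 26.9
```

View pics/m1.png

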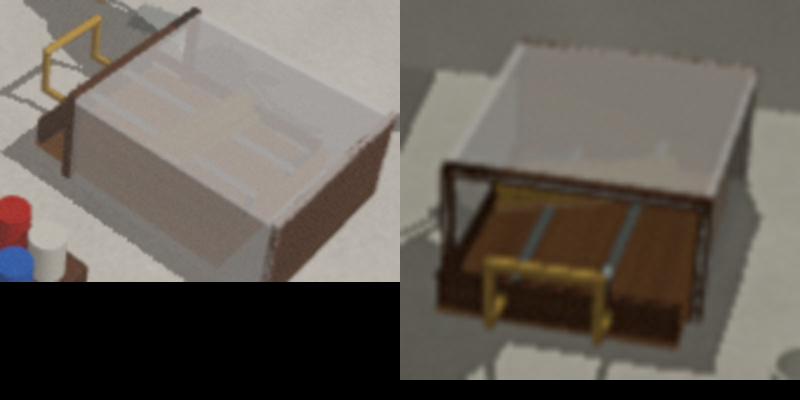

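Left crop: the handle bar's ends are at scene (299,256.5) and (322.5,243). Right crop: they are at side (337,178) and (307,175.5). The gold moulding lies deep in the tray.

Run:
```python
from h import *
np.set_printoptions(precision=1,suppress=True)
a,ca=load('scene0');b,cb=load('side0')
r=tri(ca,[(299.1,256.5),(322.5,242.7),(309.8,276.7),(363.8,240.1),(397,330.7),(446.8,285.2)],cb,[(336.8,177.8),(307,175.5),(363.8,160.5),(296.3,151.8),(373.8,128),(315.8,121.3)]);print(r)
print(r[0:2].mean(0));
for i,j in((0,1),(2,3),(4,5)):
    d=r[i]-r[j];print(np.linalg.norm(d[:2]),np.degrees(np.arctan2(d[1],d[0])))
print(onz(ca,[(299.1,256.5),(322.5,242.7)],95),onz(cb,[(336.8,177.8),(307,175.5)],95))
s=arm.observe();print(np.degrees(R.from_quat(s['tool_rot']).as_euler('ZYX')), R.from_quat(s['tool_rot']).as_matrix())
print(pose('wrist')[2])
```

```text
[[594.7 247.9 101.3   4.1]
 [486.  246.8  94.4   0. ]
 [667.1 350.8 126.9   0.6]
 [415.3 350.9 124.1   0.3]
 [660.4 628.4 124.1   0.2]
 [417.2 630.9 122.    1.5]]
[540.3 247.4  97.9   2.1]
108.63944262181778 0.5658186923874583
251.81719007607546 -0.01821027642481302
243.18782219534802 -0.5928777606557682
[[591.3 243.2  95. ]
 [486.6 247.3  95. ]] [[590.8 260.2  95. ]
 [486.3 246.   95. ]]
[ 153.7    0.  -179.9] [[-0.9  0.4 -0. ]
 [ 0.4  0.9 -0. ]
 [-0.  -0.  -1. ]]
[[  0.4   0.9   0.2 232.8]
 [  0.9  -0.4  -0.1 637.7]
 [ -0.    0.3  -1.  385.9]
 [  0.    0.    0.    1. ]]
```

Request:
play_rows(series="2 -3 1 5;5 -7 3 10;8 -11 4 15;11 -15 5 20;14 -19 5 26;16.5 -23 5 26;19 -27 5 26;21.5 -31 5 26;23.5 -34.5 5 26;24 -36 5 26", fingers=5)

```text
time: 0.98
ee_pos: [526.7, 267.3, 231.7]
tool_rot: [0.003, 1.0, 0.0, 0.0]
contact_force: [0.8, 0.5, 0.1]
width: 50.3
grasp_force: 0.0
```

Run:
```python
from h import *
np.set_printoptions(precision=2,suppress=True)
im,c=shot('wrist','w1');s=arm.observe();print(s['time'],s['ee_pos'],s['contact_force'],np.degrees(R.from_quat(s['tool_rot']).as_euler('ZYX')))
```

```text
1.0333 [530.89 258.57 231.91] [ 3.01 -9.18 -0.19] [ 179.22    0.1  -179.84]
```

View pics/w1.png

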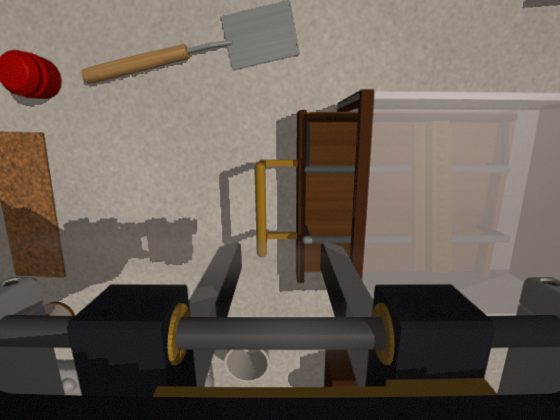

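The wrist view has right = +y and down = +x. The handle bar runs from (261,163) to (262,254), the tray is already partly out (front board at column 301) and the gold moulding is at columns 415–452.

Run:
```python
from h import *
np.set_printoptions(precision=1,suppress=True)
a,ca=load('scene0');b,cb=load('side0');w,cw=load('w1')
print(onz(cw,[(261,163),(262,254),(301,112),(301,281)],95)); print(onz(cw,[(360,92)],128))
print(tri(cw,[(261,163),(262,254)],cb,[(307,175.5),(336.8,177.8)]))
print(tri(cw,[(261,163),(262,254)],ca,[(322.5,242.7),(299.1,256.5)]))
print('moulding',onz(cw,[(433,125),(433,270)],80))
print(arm.observe()['ee_pos'])
```

```text
[[482.7 246.2  95. ]
 [590.7 244.9  95. ]
 [428.9 290.   95. ]
 [626.6 292.1  95. ]]
[[413.2 344.  128. ]]
[[484.4 246.6  94.1   3.4]
 [590.7 246.4 102.1   5.8]]
[[483.2 245.5  92.1   1.2]
 [591.2 244.2  95.    1.7]]
moulding [[442.1 440.9  80. ]
 [620.5 462.3  80. ]]
[530.9 258.6 231.9]
```

Request:
play_rows(series="0 0 -2.5 0;-0.1 0 -5 0;-0.1 0 -7.5 0;-0.1 0 -10 0;-0.1 0 -12 0;-0.1 0 -14 0;-0.1 0 -15.4 0;-0.1 0 -15.4 0;-0.1 0 -15.4 0;-0.1 0 -15.4 0")

```text
time: 1.87
ee_pos: [524.6, 269.5, 77.5]
tool_rot: [0.002, 1.0, -0.0, -0.0]
contact_force: [-0.5, -0.2, 1.0]
width: 50.4
grasp_force: 0.4
```

Request:
play_rows(series="0 0 0 0;0 0 0 0;0 0 0 0;0 0 0 0;0 0 0 0;0 0 0 0;0 0 0 0;0 0 0 0;0 0 0 0;0 0 0 0", fingers=0.8)

```text
time: 2.7
ee_pos: [524.9, 269.2, 77.7]
tool_rot: [0.003, 1.0, -0.0, 0.0]
contact_force: [0.0, -0.6, 0.1]
width: 7.8
grasp_force: 0.0
```

Request:
play_rows(series="0 0 1 0;0 0 3 0;0 0 5 0;0 0 6 0;0 -1 6 0;0 -2 6 0;0 -2 6 0;0 -2 6 0;0 -2 6 0;0 -2 6 0")

```text
time: 3.53
ee_pos: [524.6, 249.3, 137.1]
tool_rot: [0.002, 1.0, -0.0, -0.0]
contact_force: [0.1, 1.0, -0.3]
width: 8.0
grasp_force: 0.0
```

Run:
```python
from h import *
np.set_printoptions(precision=1,suppress=True)
im,c=shot('wrist','w2');print(arm.observe()['ee_pos'])
h=cv2.cvtColor(im,cv2.COLOR_RGB2HSV);m=((h[...,0]>14)&(h[...,0]<28)&(h[...,1]>150)&(h[...,2]>100)).astype(np.uint8)
m[290:]=0
n,l,st,ce=cv2.connectedComponentsWithStats(m)
for i in range(1,n):
    if st[i,4]>60: print(st[i],onz(c,[ce[i],st[i,:2],st[i,:2]+st[i,2:4]],95))
```

```text
[524.7 249.4 137.2]
[ 271  169   45  121 1493] [[518.6 250.   95. ]
 [477.2 242.1  95. ]
 [585.3 280.9  95. ]]
```

View pics/w2.png

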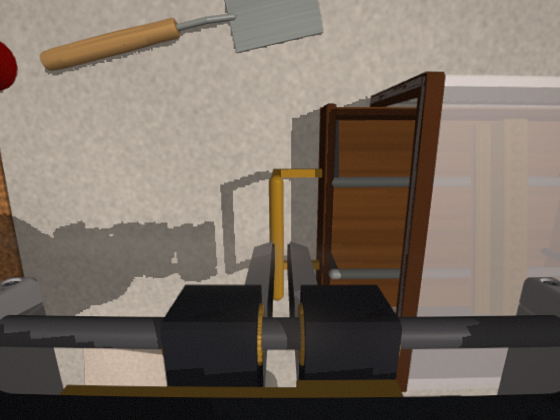

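The bar is at columns 271–284, so y≈247.5: the handle has not moved. I'll open and descend.

Request:
play_rows(series="0.6 -0.2 0 0;1.2 -0.2 0 0;1.2 -0.2 0 0;1.2 -0.2 0 0;1.2 -0.2 -1 0;1.2 -0.2 -2.5 0;1.2 -0.2 -4 0;1.2 -0.2 -5.2 0;1.2 -0.2 -6.1 0;1.2 -0.2 -6.1 0", fingers=6)

```text
time: 4.42
ee_pos: [535.8, 246.7, 74.5]
tool_rot: [0.002, 1.0, -0.001, -0.001]
contact_force: [-0.1, 0.1, 0.4]
width: 59.9
grasp_force: 0.0
```

Request:
play_rows(series="0 0 0 0;0 0 0 0;0 0 0 0;0 0 0 0;0 0 0 0;0 0 0 0;0 0 0 0;0 0 0 0;0 0 0 0;0 0 0 0", fingers=1.1)

```text
time: 5.25
ee_pos: [536.9, 247.2, 76.7]
tool_rot: [0.003, 1.0, -0.0, -0.0]
contact_force: [1.2, 0.1, 0.1]
width: 11.1
grasp_force: 0.0
```

Request:
play_rows(series="0 0 0 0;0 0 0 0;0 0 0 0;0 0 0 0;0 0 0 0;0 0 0 0;0 0 0 0;0 0 0 0;0 0 0 0;0 0 0 0", fingers=0.6)

```text
time: 6.08
ee_pos: [536.9, 247.2, 76.7]
tool_rot: [0.003, 1.0, -0.0, -0.0]
contact_force: [-0.2, -1.9, 1.0]
width: 6.0
grasp_force: 1.0
```

Run:
```python
from h import *
for n in('scene','side','wrist'): shot(n,n+'3')
s=cv2.resize(cv2.imread('pics/scene3.png')[190:310,260:393],None,fx=3,fy=3);t=cv2.resize(cv2.imread('pics/side3.png')[110:230,260:393],None,fx=3,fy=3)
cv2.imwrite('pics/m3.png',np.hstack([s,t]))
```

```text
(no output)
```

View pics/m3.png

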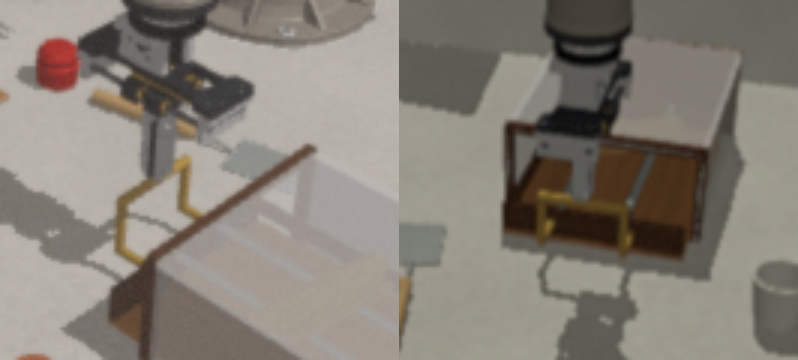

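Run:
```python
from h import *
np.set_printoptions(precision=1,suppress=True)
p=arm.observe()['ee_pos'];print(p)
for n,o in(('scene3',(260,190)),('side3',(260,110))):
    im,c=load(n);o=np.array(o)
    for q in(p,p+[0,0,19],[537,247,95],[537,247,60]): print(n,(proj(c,q)[0]-o)*3)
a,ca=load('scene3');b,cb=load('side3')
print('bar',tri(ca,[(260+120/3,190+203/3),(260+187/3,190+160/3)],cb,[(260+(628-399)/3,110+205/3),(260+(541-399)/3,110+197/3)]))
print('tip',tri(ca,[(260+157/3,190+178/3)],cb,[(260+(582-399)/3,110+198/3)]))
print('bar z95',onz(ca,[(260+120/3,190+203/3),(260+187/3,190+160/3)],95),onz(cb,[(260+(628-399)/3,110+205/3),(260+(541-399)/3,110+197/3)],95))
w,cw=load('wrist3');h=cv2.cvtColor(w,cv2.COLOR_RGB2HSV);m=(h[...,0]>14)&(h[...,0]<28)&(h[...,1]>150)&(h[...,2]>100);m[290:]=0
for r in range(150,300,15):
    k=np.where(m[r])[0]
    if len(k): print(r,k.min(),k.max(),onz(cw,[(k.min(),r),(k.max(),r)],95)[:,:2].ravel())
```

```text
[536.9 247.2  76.6]
scene3 [154.8 192.4]
scene3 [155.9 177.9]
scene3 [155.6 178.3]
scene3 [153.7 205. ]
side3 [182.4 215.5]
side3 [182.9 201.8]
side3 [182.9 202.4]
side3 [182.  227.4]
bar [[592.8 250.3  97.3   4.4]
 [487.3 247.6  93.3   0.6]]
tip [[537.1 249.9  98.2   2.5]]
bar z95 [[593.5 249.   95. ]
 [489.5 249.1  95. ]] [[590.  256.3  95. ]
 [487.7 245.2  95. ]]
165 285 336 [480.7 250.4 480.9 281.4]
180 272 289 [489.8 242.4 489.9 252.9]
195 272 289 [499.2 242.3 499.2 252.9]
210 273 288 [508.8 242.8 508.8 252.2]
225 273 423 [518.6 242.7 519.3 339. ]
240 273 288 [528.7 242.5 528.8 252.2]
270 277 283 [549.8 244.9 549.9 248.9]
285 277 280 [560.8 244.8 560.9 246.9]
```

View pics/wrist3.png

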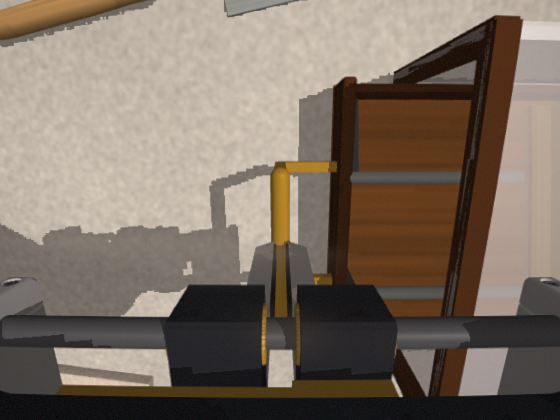

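Run:
```python
from h import *
p=arm.observe()['ee_pos'];w,cw=load('wrist3');print(cw[2])
for dz in(0,10,19,30,40):print(dz,proj(cw,p+[0,0,dz]))
print(arm.observe()['width'],arm.observe()['grasp_force'])
```

```text
[[ 6.37177414e-03  9.67361829e-01  2.53318955e-01  4.63238994e+02]
 [ 9.99979293e-01 -6.39241332e-03 -7.41616686e-04  2.47685844e+02]
 [ 9.01907791e-04  2.53318435e-01 -9.67382529e-01  2.81313329e+02]
 [ 0.00000000e+00  0.00000000e+00  0.00000000e+00  1.00000000e+00]]
0 [[280.28020792 242.1869312 ]]
10 [[280.28031396 247.18301746]]
19 [[280.2804223  252.09492163]]
30 [[280.28057474 258.71482356]]
40 [[280.28073658 265.41641378]]
6.220463880503744 1.0178741267009173
```

Request:
play_rows(series="0 -0.3 0 0;0 -0.6 0 0;0 -1 0 0;0 -1.5 0 0;0 -2 0 0;0 -2.5 0 0;0 -3 0 0;0 -3 0 0;0 -3 0 0;0 -3 0 0", fingers=0)

```text
time: 7.07
ee_pos: [537.4, 217.3, 77.4]
tool_rot: [0.003, 1.0, 0.0, 0.0]
contact_force: [-1.9, -2.0, 10.7]
width: 0.7
grasp_force: 5.2
```

Run:
```python
from h import *
for n in('scene','side','wrist'): shot(n,n+'4')
s=cv2.imread('pics/scene4.png')[215:275,280:340];t=cv2.imread('pics/side4.png')[145:205,285:345]
cv2.imwrite('pics/m4.png',cv2.resize(np.hstack([s,t]),None,fx=6,fy=6,interpolation=cv2.INTER_NEAREST))
w,cw=load('wrist4');h=cv2.cvtColor(w,cv2.COLOR_RGB2HSV);m=(h[...,0]>14)&(h[...,0]<28)&(h[...,1]>150)&(h[...,2]>100);m[290:]=0
for r in range(180,240,15):
    k=np.where(m[r])[0]
    if len(k): print(r,k.min(),k.max(),onz(cw,[(k.min(),r),(k.max(),r)],95)[:,:2].ravel())
print(arm.observe())
```

```text
180 273 289 [490.32791542 213.1125227  490.39418642 222.97740616]
195 274 289 [499.73510855 213.61735978 499.79873028 222.98125681]
210 274 289 [509.37553618 213.5023003  509.44081612 222.985917  ]
225 274 289 [519.26655836 213.38368945 519.33357067 222.9914191 ]
{'time': 7.2167, 'qpos': array([-0.62213307,  0.39000944,  0.1578543 ,  1.92606206, -0.08123984,
        0.83046242,  1.14448572]), 'joint_vel': array([ 0.00044709, -0.00140374, -0.00018323, -0.00065912,  0.00206376,
        0.00034749, -0.00142653]), 'tau': array([-6.39274288e-01, -7.53264785e+01,  3.78394917e+00, -3.53765202e+01,
       -2.85677081e-01, -8.37194044e-01, -1.78518636e-03]), 'ee_pos': array([537.35076599, 217.33984503,  77.37996828]), 'tool_rot': array([2.57630032e-03, 9.99996532e-01, 3.12281116e-04, 4.47482799e-04]), 'contact_force': array([-1.85779449, -2.16115625, 10.32853535]), 'wrist_torque': array([-0.43546738,  0.45501604,  0.0005191 ]), 'grasp_force': 5.255690852645785, 'width': 0.4435458706748465}
```

View pics/m4.png

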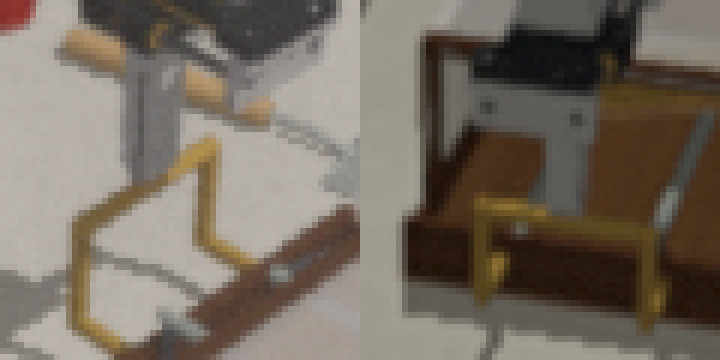

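The tray followed by 30 mm (handle now at y≈218), but only the fingertips seem to hold the bar. I'll open, go lower and regrip.

Request:
play_rows(series="0 0 0 0;0 0 0 0;0 0 0 0;0 0 0 0;0 0 0 0;0 0 -0.5 0;0 0 -1 0;0 0 -1.5 0;0 0 -1.5 0;0 0 -1.5 0", fingers=6)

```text
time: 8.05
ee_pos: [536.6, 217.0, 61.1]
tool_rot: [0.003, 1.0, -0.0, -0.0]
contact_force: [-0.5, 0.8, 0.5]
width: 59.5
grasp_force: 0.0
```

Request:
play_rows(series="0 0 0 0;0 0 0 0;0 0 0 0;0 0 0 0;0 0 0 0;0 0 0 0;0 0 0 0;0 0 0 0;0 0 0 0;0 0 0 0", fingers=0.8)

```text
time: 8.88
ee_pos: [536.9, 217.4, 61.7]
tool_rot: [0.002, 1.0, 0.0, 0.0]
contact_force: [0.3, 1.0, 0.6]
width: 11.1
grasp_force: 30.0
```

Now the bar is truly gripped (11.1 mm, 30 N). Drawing out.

Request:
play_rows(series="0 -0.5 0 0;0 -1.5 0 0;0 -2.5 0 0;0 -4 0 0;0 -5.5 0 0;0 -7 0 0;0 -8.5 0 0;0 -9.5 0 0;0 -10 0 0;0 -10 0 0")

```text
time: 9.72
ee_pos: [536.9, 115.3, 61.7]
tool_rot: [0.004, 1.0, -0.0, -0.0]
contact_force: [1.2, -2.7, -0.3]
width: 11.3
grasp_force: 30.0
```

Request:
play_rows(series="0 -1 0 0;0 -2 0 0;0 -3 0 0;0 -4 0 0;0 -5 0 0;0 -6 0 0;0 -6.7 0 0;0 -7.2 0 0;0 -7.5 0 0;0 -7.5 0 0")

```text
time: 10.55
ee_pos: [537.0, 41.2, 61.7]
tool_rot: [0.003, 1.0, -0.0, 0.0]
contact_force: [1.8, -2.5, 1.1]
width: 10.9
grasp_force: 30.0
```

Request:
play_rows(series="0 -0.2 0 0;0 -0.4 0 0;0 -0.6 0 0;0 -0.8 0 0;0 -1 0 0;0 -1.2 0 0;0 -1.4 0 0;0 -1.5 0 0;0 -1.5 0 0;0 -1.5 0 0")

```text
time: 11.38
ee_pos: [537.0, 26.8, 61.7]
tool_rot: [0.003, 1.0, -0.0, 0.0]
contact_force: [2.2, -1.4, 1.6]
width: 10.9
grasp_force: 30.0
```

Request:
play_rows(series="0 -0.1 0 0;0 -0.2 0 0;0 -0.3 0 0;0 -0.4 0 0;0 -0.5 0 0;0 -0.6 0 0;0 -0.7 0 0;0 -0.8 0 0;0 -0.8 0 0;0 -0.8 0 0")

```text
time: 12.22
ee_pos: [537.0, 19.0, 61.7]
tool_rot: [0.003, 1.0, -0.0, 0.0]
contact_force: [2.3, 0.9, 2.2]
width: 11.0
grasp_force: 30.0
```

Request:
play_rows(series="0 -0.2 0 0;0 -0.4 0 0;0 -0.6 0 0;0 -0.8 0 0;0 -1 0 0;0 -1.2 0 0;0 -1.3 0 0;0 -1.3 0 0;0 -1.3 0 0;0 -1.3 0 0")

```text
time: 13.05
ee_pos: [537.0, 17.6, 61.6]
tool_rot: [-0.002, 1.0, 0.005, -0.0]
contact_force: [0.2, 59.4, -3.1]
width: 13.6
grasp_force: 30.0
```

Run:
```python
from h import *
s=arm.observe();print(s['ee_pos'],s['contact_force'],s['time'])
for n in('scene','side'): shot(n,n+'5')
s=cv2.imread('pics/scene5.png')[190:340,220:400];t=cv2.imread('pics/side5.png')[120:295,250:400]
O=np.zeros((525,800,3),np.uint8);s=cv2.resize(s,None,fx=2,fy=2);t=cv2.resize(t,None,fx=2.9,fy=2.9);O[:s.shape[0],:s.shape[1]]=s;O[:t.shape[0],365:365+t.shape[1]]=t
cv2.imwrite('pics/m5.png',O)
```

```text
[537.03875863  17.63837039  61.6222934 ] [ 0.23998055 59.4193533  -3.08827084] 13.05
```

View pics/m5.png

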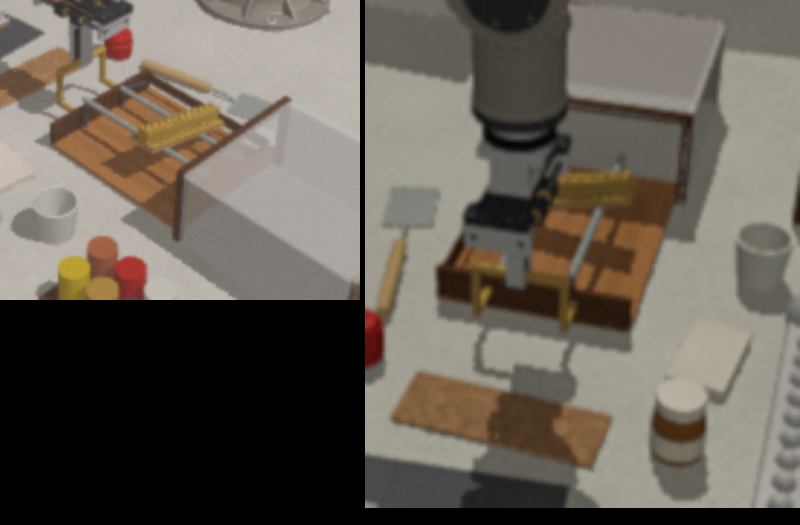

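The tray is fully out (59 N at the end stop) with the gold moulding across the rails. I'll relax the pull, release and rise.

Request:
play_rows(series="0 0.5 0 0;0 1.1 0 0;0 1.1 0 0;0 1.1 0 0;0 1.1 0 0;0 1.1 0 0;0 1.1 0 0;0 1.1 0 0;0 1.1 0 0;0 1.1 0 0")

```text
time: 13.98
ee_pos: [537.0, 18.9, 61.7]
tool_rot: [0.002, 1.0, 0.001, 0.0]
contact_force: [1.3, 14.9, -0.6]
width: 10.8
grasp_force: 30.0
```

Request:
play_rows(series="0 0 0 0;0 0 0 0;0 0 0 0;0 0 0 0;0 0 0 0;0 0 2 0;0 0 5 0;0 0 8 0;0 0 11 0;0 0 14 0", fingers=6)

```text
time: 14.82
ee_pos: [536.5, 16.7, 203.1]
tool_rot: [0.003, 1.0, -0.0, -0.0]
contact_force: [0.5, -0.5, -0.3]
width: 59.9
grasp_force: 0.0
```

Request:
play_rows(series="0 2 1 0;0 5 3 0;0 8 3 0;0 11 3 0;0 14 3 0;0 16 3 0;0 18 3 0;0 18 3 0;0 18 3 0;0 18 3 0")

```text
time: 15.65
ee_pos: [537.0, 196.2, 231.5]
tool_rot: [0.003, 1.0, -0.0, -0.0]
contact_force: [-1.2, -0.4, -0.8]
width: 60.0
grasp_force: 0.0
```

Run:
```python
from h import *
im,c=shot('wrist','w6');s=arm.observe();print(s['ee_pos'],s['contact_force'],s['time'])
for n in('scene','side'): shot(n,n+'6')
```

```text
[537.03231328 195.9678387  231.59905735] [0.16035276 0.04887567 0.6730658 ] 15.7
```

View pics/w6.png

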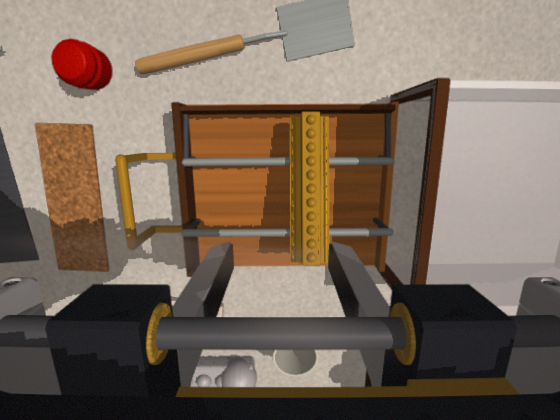

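Wrist: the gold moulding's ridge is at columns 300–322, rows 112–264. The rails are at rows 160 and 232 (columns 183–392), and the pad is at (36–108, 124–271).

Run:
```python
from h import *
np.set_printoptions(precision=1,suppress=True)
w,cw=load('w6');a,ca=load('scene5')
print('rail ends',tri(cw,[(184,232),(184,160)],ca,[(263.5,240.5),(281,233)]))
print('rails by z',onz(cw,[(184,160),(392,161)],49),onz(cw,[(184,232),(392,232)],71))
print('gold ctr',onz(cw,[(311,116)],70),onz(cw,[(312,262)],112))
for n in('w6','scene6','side6'):
    im,c=load(n);h=cv2.cvtColor(im,cv2.COLOR_RGB2HSV);m=((h[...,0]>18)&(h[...,0]<30)&(h[...,1]>120)&(h[...,2]>80)).astype(np.uint8)
    k,l,st,ce=cv2.connectedComponentsWithStats(m)
    for i in range(1,k):
        if st[i,4]>150:
            y,x=np.where(l==i);r=cv2.minAreaRect(np.c_[x,y].astype(np.float32));print(n,st[i],ce[i],cv2.boxPoints(r).ravel())
    if n=='side6':
        g=im.astype(int);V=h[...,2];S=h[...,1]
        print('pad/mat from side'); 
        for m,z in(((h[...,0]>5)&(h[...,0]<20)&(S>90)&(V>90)&(V<220),6),((V<85)&(S<70),4)):
            m=m.copy();m[:235]=0;m[:,350:]=0;m[:,:200]=0
            cs=cv2.findContours(m.astype(np.uint8),0,1)[0];q=max(cs,key=cv2.contourArea);r=cv2.minAreaRect(onz(c,q.reshape(-1,2),z)[:,:2].astype(np.float32));print(r)
print('pad wrist',onz(cw,[(36,124),(93,124),(108,271),(57,269)],6))
```

```text
rail ends [[581.6  74.   61.6   5.9]
 [493.   73.   45.2   2. ]]
rails by z [[492.2  75.1  49. ]
 [495.2 337.4  49. ]] [[580.2  74.3  71. ]
 [582.1 336.9  71. ]]
gold ctr [[441.8 232.1  70. ]] [[604.2 232.1 112. ]]
w6 [ 290  111   39  154 5350] [309.8 184.2] [290. 111. 328. 111. 328. 264. 290. 264.]
w6 [ 116  153   60   80 1020] [131.6 182.9] [ 88.1 208.2 131.7 129.5 176.  154.1 132.4 232.8]
w6 [146 303  25  61 665] [154.8 331.9] [140.9 361.  152.7 300.8 171.3 304.4 159.5 364.7]
w6 [405 310  11  54 194] [410.9 338.6] [405.  310.  414.4 309.8 415.4 362.9 406.  363.1]
scene6 [ 423   44  137  173 3894] [506.5 103.7] [391.5 171.1 448.8  24.4 565.   69.7 507.7 216.4]
scene6 [289 242  42  22 457] [309.6 252.6] [287.6 253.9 326.7 240.3 330.8 252.  291.6 265.6]
scene6 [249 318  30  37 651] [262.8 334.7] [240.4 333.8 255.2 314.1 286.5 337.6 271.8 357.3]
side6 [ 75  42  37  90 407] [93.5 85.7] [ 73.8  43.3  77.9  41.6 114.  129.8 109.9 131.4]
side6 [420 159  14  24 253] [426.1 170.6] [419.3 181.7 421.7 158.3 434.  159.5 431.6 183. ]
side6 [293 179  50  13 445] [316.7 184.6] [292.5 181.  341.8 178.4 342.3 188.6 293.1 191.2]
side6 [287 210  35  24 193] [302.  218.1] [284.3 227.4 287.3 209.4 322.8 215.3 319.8 233.3]
pad/mat from side
((517.9559326171875, -108.66033935546875), (78.84706115722656, 145.66014099121094), 87.85645294189453)
((548.3378295898438, -334.4674987792969), (221.51876831054688, 292.421142578125), 4.7291717529296875)
pad wrist [[ 443.6 -140.7    6. ]
 [ 445.1  -60.1    6. ]
 [ 663.8  -72.     6. ]
 [ 660.4 -152.7    6. ]]
```

Run:
```python
from h import *
p=np.array([537.03,195.97,231.6])
O=np.zeros((560,800,3),np.uint8)
for i,n in enumerate(('scene6','side6')):
    im,c=load(n);u=proj(c,p)[0];x,y=int(u[0])-40,int(u[1])-45;print(n,u,x,y)
    t=cv2.resize(cv2.imread(f'pics/{n}.png')[y:y+80,x:x+80],None,fx=5,fy=5,interpolation=cv2.INTER_CUBIC)
    for q,col in((p,(0,0,255)),(p+[0,0,19],(0,255,0))):
        v=(proj(c,q)[0]-[x,y])*5;cv2.circle(t,tuple(int(k) for k in v),3,col,-1)
    O[:400,i*400:i*400+400]=t
cv2.imwrite('pics/m6.png',O[:400])
```

```text
scene6 [301.67376411 205.74886888] 261 160
side6 [318.37368008 149.68598723] 278 104
```

View pics/m6.png

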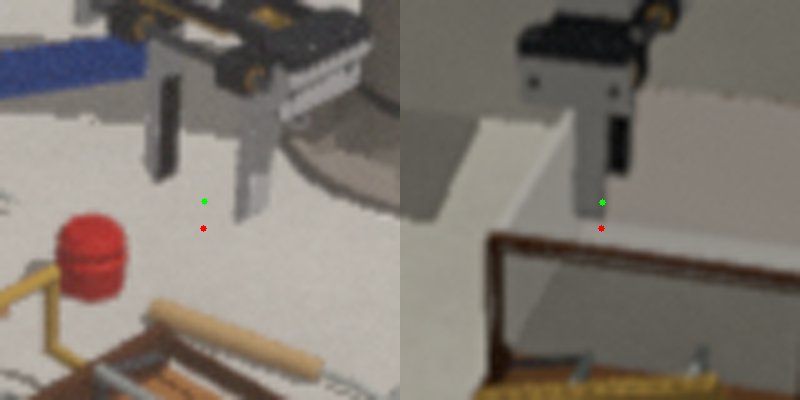

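The crop shows the fingertips' midpoint at the green dot, so the real tips sit about 19 mm above the reported TCP (this matches the missed grip). I plan heights with tip = TCP + 19.

Request:
play_rows(series="-1.4 3.6 -1 0;-1.4 3.6 -3 0;-1.4 3.6 -5.5 0;-1.4 3.6 -8 0;-1.4 3.6 -10.5 0;-1.4 3.6 -13 0;-1.4 3.6 -14.5 0;-1.4 3.6 -15.5 0;-1.4 3.6 -16 0;-1.4 3.6 -16 0", fingers=4.4)

```text
time: 16.63
ee_pos: [522.8, 232.7, 71.2]
tool_rot: [0.003, 1.0, -0.0, -0.0]
contact_force: [-0.1, 0.7, 0.2]
width: 43.9
grasp_force: 0.0
```

Request:
play_rows(series="0 0 -0.2 0;0 0 -0.4 0;0 0 -0.6 0;0 0 -0.8 0;0 0 -1 0;0 0 -1.2 0;0 0 -1.4 0;0 0 -1.4 0;0 0 -1.4 0;0 0 -1.4 0")

```text
time: 17.47
ee_pos: [522.9, 233.2, 57.7]
tool_rot: [0.003, 1.0, -0.0, -0.0]
contact_force: [1.1, -0.7, 0.2]
width: 43.9
grasp_force: 0.0
```

Request:
play_rows(series="0 0 0 0;0 0 0 0;0 0 0 0;0 0 0 0;0 0 0 0;0 0 0 0;0 0 0 0;0 0 0 0;0 0 0 0;0 0 0 0", fingers=2.1)

```text
time: 18.3
ee_pos: [522.8, 233.1, 57.7]
tool_rot: [0.003, 1.0, -0.0, -0.0]
contact_force: [-0.8, -2.1, 2.0]
width: 21.6
grasp_force: 21.2
```

Request:
play_rows(series="0 0 0 0;0 0 0 0;0 0 0 0;0 0 0 0;0 0 0 0;0 0 0 0;0 0 0 0;0 0 0 0;0 0 0 0;0 0 0 0", fingers=2.16)

```text
time: 19.13
ee_pos: [522.9, 233.3, 57.7]
tool_rot: [0.003, 1.0, -0.0, 0.0]
contact_force: [-1.6, -1.3, 3.6]
width: 22.2
grasp_force: 8.5
```

Request:
play_rows(series="0 0 0.3 0;0 0 1 0;0 0 2 0;0 0 3.5 0;0 0 5.5 0;0 0 7.5 0;0 0 9.5 0;0 0 11 0;0 0 12 0;0 0 12 0", fingers=2.14)

```text
time: 19.97
ee_pos: [524.0, 233.8, 180.4]
tool_rot: [0.003, 1.0, 0.001, 0.002]
contact_force: [0.8, -0.9, -1.2]
width: 21.7
grasp_force: 12.7
```

Request:
play_rows(series="0.3 -1 0 0;0.6 -3 0 0;1 -5.5 0 0;1.4 -8.5 0 0;1.8 -11.5 0 0;2.1 -14.5 0 0;2.4 -17.5 0 0;2.7 -20 0 0;3 -22 0 0;3.1 -23 0 -1")

```text
time: 20.8
ee_pos: [553.3, -0.7, 176.6]
tool_rot: [0.013, 1.0, -0.001, -0.001]
contact_force: [-0.9, -0.4, -1.1]
width: 21.3
grasp_force: 12.7
```

Request:
play_rows(series="0 -1 0 -0.5;0 -3 0 -1;0 -5 -1 -1.5;0 -7 -2 -1.5;0 -9 -3.5 -1.5;0 -10.3 -5 -1.5;0 -11 -6.5 -1.5;0 -11 -8 -1.5;0 -11 -9.5 -1.5;0 -11 -10 -1.5")

```text
time: 21.63
ee_pos: [552.5, -106.0, 75.2]
tool_rot: [0.024, 1.0, 0.0, -0.002]
contact_force: [-0.5, 0.8, -2.5]
width: 22.0
grasp_force: 12.7
```

Request:
play_rows(series="0.1 0 -1 0;0.1 0 -2 0;0.1 0 -3 0;0.1 0 -3.8 0;0.1 0 -4.4 0;0.1 0 -4.8 0;0.1 0 -5.2 0;0.1 0 -5.6 0;0.1 0 -6 0;0.1 0 -6.2 0")

```text
time: 22.47
ee_pos: [555.0, -106.8, 15.4]
tool_rot: [0.024, 1.0, -0.0, 0.0]
contact_force: [0.5, 1.0, -1.3]
width: 21.5
grasp_force: 12.7
```

Request:
play_rows(series="0 0 -0.1 0;0 0 -0.2 0;0 0 -0.3 0;0 0 -0.4 0;0 0 -0.5 0;0 0 -0.6 0;0 0 -0.7 0;0 0 -0.7 0;0 0 -0.7 0;0 0 -0.7 0")

```text
time: 23.3
ee_pos: [554.8, -106.8, 8.6]
tool_rot: [0.024, 1.0, -0.0, -0.0]
contact_force: [-0.3, 0.7, -0.8]
width: 21.4
grasp_force: 12.7
```

Request:
play_rows(series="0 0 -0.1 0;0 0 -0.2 0;0 0 -0.3 0;0 0 -0.3 0;0 0 -0.3 0;0 0 -0.3 0;0 0 -0.3 0;0 0 -0.3 0;0 0 -0.3 0;0 0 -0.3 0")

```text
time: 24.13
ee_pos: [555.4, -106.9, 6.2]
tool_rot: [0.024, 1.0, 0.0, 0.0]
contact_force: [-2.1, 0.6, 7.8]
width: 21.7
grasp_force: 13.2
```

Run:
```python
from h import *
for n in('side','scene'):shot(n,n+'7')
print(arm.observe()['contact_force'],arm.observe()['ee_pos'])
t=cv2.imread('pics/side7.png')[215:320,240:360];s=cv2.imread('pics/scene7.png')[180:285,170:290]
cv2.imwrite('pics/m7.png',cv2.resize(np.hstack([s,t]),None,fx=3.3,fy=3.3,interpolation=cv2.INTER_CUBIC))
```

```text
[-0.95454988  0.52880023  8.41456959] [ 555.3374932  -106.77742742    6.15284208]
```

View pics/m7.png

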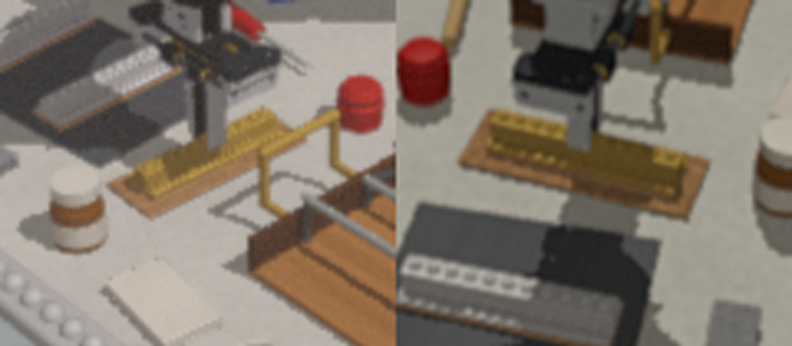

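Gold lies flat and about central on the pad (side crop: moulding 490–685, pad 460–708). I'll release, rise, and view the mat.

Request:
play_rows(series="0 0 0.2 0;0 0 0.2 0;0 0 0.2 0;0 0 0.2 0;0 0 0.2 0;0 0 2 0;0 0 5 0;0 0 8 0;0 0 11 0;0 0 14 0", fingers=4.4)

```text
time: 25.07
ee_pos: [554.6, -106.8, 147.0]
tool_rot: [0.024, 1.0, -0.0, -0.0]
contact_force: [-0.0, 1.1, -0.3]
width: 43.9
grasp_force: 0.0
```

Request:
play_rows(series="0 -2 1 0;0 -5 3 0;0 -8 3 0;0 -11 3 0;0 -14 3 0;0 -17 3 0;0 -19 3 0;0 -20 3 0;0 -20 3 0;0 -20 3 0")

```text
time: 25.9
ee_pos: [554.9, -306.0, 175.3]
tool_rot: [0.024, 1.0, 0.0, -0.0]
contact_force: [0.1, 0.7, 0.0]
width: 44.6
grasp_force: 0.0
```

Run:
```python
from h import *
im,c=shot('wrist','w8');s=arm.observe();print(s['ee_pos'],s['time'])
for n in('scene','side'): shot(n,n+'8')
```

```text
[ 555.18048336 -305.21646167  175.42875436] 25.95
```

View pics/w8.png

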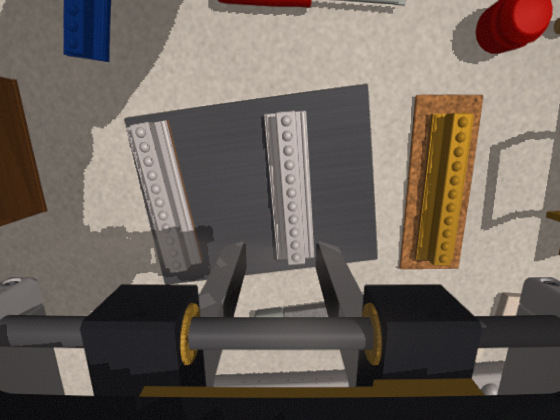

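Wrist: slip A's bead row runs (286,120)→(295,257) and slip B's (140,131)→(179,267). Only these two are on the mat, and the gold is centred on the pad.

Run:
```python
from h import *
np.set_printoptions(precision=1,suppress=True)
w,cw=load('w8')
for n,u,v in(('A',(286,120),(295,257)),('B',(140,131),(179,267))):
    P=onz(cw,[u,v],34);d=P[1]-P[0];print(n,P[:,:2].ravel(),'len',np.linalg.norm(d),'ctr',P.mean(0),'yaw',np.degrees(np.arctan2(d[1],d[0])))
    for z in(20,34,50): print(z,proj(load('side8')[1],onz(cw,[u,v],z)).ravel(),proj(load('scene8')[1],onz(cw,[u,v],z)).ravel())
for n in('side8','scene8'):
    im,c=load(n);h=cv2.cvtColor(im,cv2.COLOR_RGB2HSV);m=((h[...,2]>125)&(h[...,1]<40)).astype(np.uint8)
    # keep only inside mat
    q=proj(c,[[440,-475,4],[440,-195,4],[655,-195,4],[655,-475,4]]).astype(np.int32);k=np.zeros_like(m);cv2.fillPoly(k,[q],1);m&=k
    nn,l,st,ce=cv2.connectedComponentsWithStats(m)
    for i in range(1,nn):
        if st[i,4]>80:
            y,x=np.where(l==i);print(n,st[i],cv2.boxPoints(cv2.minAreaRect(np.c_[x,y].astype(np.float32))).ravel())
print('goldpad',onz(cw,[(460,121),(443,258)],38), 'pad',onz(cw,[(418,96),(482,97),(459,268),(401,267)],6).mean(0))
s=arm.observe();print(s['ee_pos'],np.degrees(R.from_quat(s['tool_rot']).as_euler('ZYX'))[0])
```

```text
A [ 465.3 -295.2  625.5 -291.6] len 160.28445663300758 ctr [ 545.4 -293.4   34. ] yaw 1.3084887845398878
20 [245.7 297.9 304.8 310.7] [219.3 196.  185.  212.4]
34 [245.5 294.4 302.7 306.7] [218.9 193.  185.9 208.6]
50 [245.3 290.4 300.2 302.1] [218.5 189.5 186.9 204.2]
B [ 468.3 -456.6  631.7 -435. ] len 164.83123478204723 ctr [ 550.  -445.8   34. ] yaw 7.530330053962385
20 [221.  347.4 290.3 357.7] [192.7 181.  160.7 197.8]
34 [221.7 341.8 288.4 351.6] [193.2 178.6 162.4 194.7]
50 [222.5 335.4 286.3 344.5] [193.9 175.8 164.4 191.1]
side8 [242 292  66  19 415] [241.4 297.8 242.8 291.3 307.3 304.5 306.  311. ]
side8 [209 315  60  39 479] [208.6 351.8 228.8 314.9 273.5 339.3 253.4 376.2]
scene8 [172 181  53  37 621] [169.4 191.8 210.2 171.4 224.2 199.4 183.4 219.8]
goldpad [[ 475.  -106.2   38. ]
 [ 634.7 -111.7   38. ]] pad [ 554.1 -106.     6. ]
[ 555.4 -304.9  175.6] 177.32909481987372
```

Heights agree: A's bead line in the side view matches z≈34. Grasping A lightly.

Request:
play_rows(series="-0.5 0.6 -2 2;-1 1.2 -4 4;-1 1.2 -6.5 4;-1 1.2 -9 4;-1 1.2 -11.5 4;-1 1.2 -13.5 4;-1 1.2 -15 4;-1 1.2 -16 4;-1 1.2 -16.5 4;-1 1.2 -16.5 4")

```text
time: 26.88
ee_pos: [544.8, -293.9, 10.1]
tool_rot: [-0.011, 1.0, 0.0, -0.0]
contact_force: [-1.1, -0.4, 0.9]
width: 43.9
grasp_force: 0.0
```

Request:
play_rows(series="0 0 -0.2 0;0 0 -0.4 0;0 0 -0.6 0;0 0 -0.8 0;0 0 -1 0;0 0 -1 0;0 0 -1 0;0 0 -1 0;0 0 -1 0;0 0 -1 0", fingers=3)

```text
time: 27.72
ee_pos: [545.0, -294.8, 0.7]
tool_rot: [-0.011, 1.0, -0.0, 0.0]
contact_force: [0.8, -0.6, 0.9]
width: 30.2
grasp_force: 0.0
```

Request:
play_rows(series="0 0 0 0;0 0 0 0;0 0 0 0;0 0 0 0;0 0 0 0;0 0 0 0;0 0 0 0;0 0 0 0;0 0 0 0;0 0 0 0", fingers=2.18)

```text
time: 28.55
ee_pos: [545.0, -294.7, 0.7]
tool_rot: [-0.011, 1.0, 0.0, 0.0]
contact_force: [0.5, 1.7, 2.3]
width: 21.9
grasp_force: 5.8
```

Request:
play_rows(series="0 0 0 0;0 0 0 0;0 0 0 0;0 0 0.3 0;0 0 1 0;0 0 2 0;0 0 3.5 0;0 0 5.5 0;0 0 7.5 0;0 0 9.5 0", fingers=2.165)

```text
time: 29.38
ee_pos: [544.8, -295.1, 97.5]
tool_rot: [-0.01, 1.0, -0.0, 0.0]
contact_force: [0.5, -1.0, -1.9]
width: 21.9
grasp_force: 9.4
```

Request:
play_rows(series="0 0 2 0;0 0.5 4 0;0 1.5 6 0;0 3 7 0;0 5 7.5 0;-0.2 7.5 7.5 0;-0.4 10 7.5 -0.5;-0.6 12.5 7.5 -1;-0.8 15 7.5 -1.5;-1.1 17.5 7.5 -2")

```text
time: 30.22
ee_pos: [533.7, -118.9, 171.7]
tool_rot: [0.007, 1.0, -0.0, 0.001]
contact_force: [0.4, -0.5, -1.7]
width: 21.8
grasp_force: 9.4
```

Request:
play_rows(series="0 2.5 0 0;0 5 0 0;0 7.5 0 0;0 10 0 0;0 12.5 0 0;0 15 0 0;0 17.5 0 0;0 20 0 0;0 22 0 0;0 23 0 0")

```text
time: 31.05
ee_pos: [533.8, 112.7, 171.5]
tool_rot: [0.006, 1.0, 0.0, 0.0]
contact_force: [0.1, 0.1, -1.1]
width: 21.7
grasp_force: 9.4
```

Request:
play_rows(series="0 1.5 0 0;0 3.5 0 0;0 6 0 0;0 8.5 0 0;0 11 -1 0;0 13 -2.5 0;0 14 -4.5 0;0 14 -6.5 0;0 14 -8 0;0 14 -8.8 0")

```text
time: 31.88
ee_pos: [533.5, 249.1, 81.3]
tool_rot: [0.007, 1.0, -0.001, -0.001]
contact_force: [0.0, 0.3, -0.7]
width: 22.0
grasp_force: 9.4
```

Request:
play_rows(series="0 0 -0.2 0;0 0 -0.4 0;0 0 -0.6 0;0 0 -0.8 0;0 0 -1 0;0 0 -1.2 0;0 0 -1.4 0;0 0 -1.6 0;0 0 -1.6 0;0 0 -1.6 0")

```text
time: 32.72
ee_pos: [533.9, 250.3, 66.6]
tool_rot: [0.007, 1.0, -0.0, -0.0]
contact_force: [0.2, 0.2, -1.2]
width: 22.0
grasp_force: 9.4
```

Request:
play_rows(series="0 0 -0.1 0;0 0 -0.2 0;0 0 -0.3 0;0 0 -0.4 0;0 0 -0.5 0;0 0 -0.6 0;0 0 -0.7 0;0 0 -0.8 0;0 0 -0.8 0;0 0 -0.8 0")

```text
time: 33.55
ee_pos: [533.9, 250.2, 58.6]
tool_rot: [0.007, 1.0, -0.0, -0.0]
contact_force: [-0.6, -1.1, -1.1]
width: 21.7
grasp_force: 9.4
```

Request:
play_rows(series="0 0 -0.05 0;0 0 -0.1 0;0 0 -0.15 0;0 0 -0.2 0;0 0 -0.25 0;0 0 -0.3 0;0 0 -0.3 0;0 0 -0.3 0;0 0 -0.3 0;0 0 -0.3 0")

```text
time: 34.38
ee_pos: [534.0, 250.2, 56.1]
tool_rot: [0.007, 1.0, 0.0, 0.0]
contact_force: [-3.5, -1.5, 9.4]
width: 21.8
grasp_force: 9.5
```

Seated on both rails (9 N at the predicted height). Release.

Request:
play_rows(series="0 0 0.15 0;0 0 0.2 0;0 0 0.2 0;0 0 0.2 0;0 0 0.2 0;0 0 1 0;0 0 4 0;0 0 7 0;0 0 10 0;0 0 12 0", fingers=4.4)

```text
time: 35.22
ee_pos: [534.6, 250.5, 179.1]
tool_rot: [0.007, 1.0, 0.001, 0.001]
contact_force: [0.5, 0.5, -0.1]
width: 43.9
grasp_force: 0.0
```

Request:
play_rows(series="0 -2 2 0;0 -4 4 0;0 -4.5 5 0;0 -4.5 5 0;0 -4.5 5 0;0 -4.5 5 0;0 -4.5 5 0;0 -4.5 5 0;0 -4.5 5 0;0 -4.5 5 0")

```text
time: 36.05
ee_pos: [533.7, 205.4, 225.1]
tool_rot: [0.007, 1.0, -0.0, -0.0]
contact_force: [0.3, 0.3, -0.4]
width: 44.1
grasp_force: 0.0
```

```bash
cat >> h.py <<'E'
def slips(n):
    im,c=load(n);h=cv2.cvtColor(im,cv2.COLOR_RGB2HSV);m=((h[...,2]>105)&(h[...,1]<60)).astype(np.uint8);return im,c,m
E
python3 - <<'E'
from h import *
np.set_printoptions(precision=1,suppress=True)
shot('wrist','w9');shot('side','side9');shot('scene','scene9')
im,c,m=slips('w9')
q=proj(c,[[455,90,60],[455,325,60],[620,325,100],[620,90,100]]).astype(np.int32);k=np.zeros_like(m);cv2.fillPoly(k,[q],1);m&=k;m[275:]=0
m=cv2.morphologyEx(m,cv2.MORPH_OPEN,np.ones((13,13),np.uint8))
n,l,st,ce=cv2.connectedComponentsWithStats(m)
for i in range(1,n):
    if st[i,4]>300:
        y,x=np.where(l==i);r=cv2.boxPoints(cv2.minAreaRect(np.c_[x,y].astype(np.float32)));print(st[i],r.ravel())
cv2.imwrite('pics/m9.png',np.hstack([cv2.imread('pics/w9.png')[60:300,140:480],cv2.resize(cv2.imread('pics/side9.png')[130:250,270:390],(240,240)),cv2.resize(cv2.imread('pics/side9.png')[250:380,200:320],(220,240))]))
E
```

```text
[ 317  130   21  114 2384] [317. 130. 337. 130. 337. 243. 317. 243.]
```

View pics/m9.png

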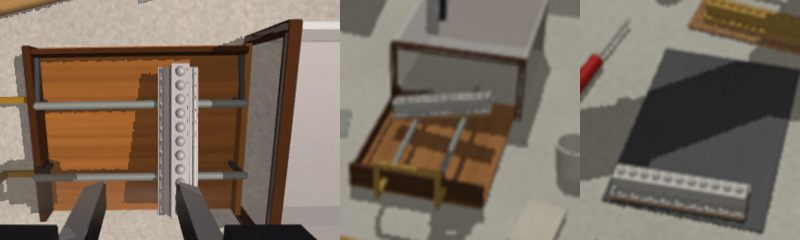

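The montage shows slip A lying across both rails, square, with its bead row at w9 column ≈321. B is still on the mat near its old place. That used the last picture view, so further checks will be numeric.

Request:
play_rows(series="0 -1.5 0 0;0 -4 0 0;0 -7 0 0;0 -10 0 0;0.5 -13 0 0;1 -16 0 -1;1.5 -19 0 -2;2.1 -22 0 -2;2.1 -25 0 -2;2.1 -28 0 -2")

```text
time: 37.03
ee_pos: [554.6, -77.1, 225.7]
tool_rot: [0.025, 1.0, -0.0, 0.0]
contact_force: [1.5, 0.9, -0.1]
width: 44.0
grasp_force: 0.0
```

Request:
play_rows(series="0 -3 -1 0;0 -6 -2 0;0 -9 -3 0;0 -12 -4 0;0 -15 -5 0;0 -18 -5 0;0 -20.5 -5 0;0 -22.5 -5 0;0 -23 -5 0;0 -23 -5 0")

```text
time: 37.87
ee_pos: [553.9, -307.0, 175.5]
tool_rot: [0.026, 1.0, -0.0, -0.0]
contact_force: [0.1, 0.5, -0.4]
width: 43.9
grasp_force: 0.0
```

Run:
```python
from h import *
np.set_printoptions(precision=1,suppress=True)
w,cw=load('w9');g=slips('w9')[2];r=np.where(g[:,321]>0)[0];r=r[(r>80)&(r<200)];print('rows',r.min());print('lowend',onz(cw,[(321,r.min())],66),'beads',onz(cw,[(321,130)],75),onz(cw,[(321,273)],112))
im,c=shot('wrist','w10');shot('side','side10');s=arm.observe();print(s['ee_pos'],s['time'],np.degrees(R.from_quat(s['tool_rot']).as_euler('ZYX'))[0])
old,co=load('w8')
def det(n):
    im,c,m=slips(n);k=np.zeros_like(m);q=proj(c,[[440,-500,20],[440,-400,20],[660,-370,20],[660,-490,20]]).astype(np.int32);cv2.fillPoly(k,[q],1)
    V=cv2.cvtColor(im,cv2.COLOR_RGB2HSV)[...,2];m=((V>125)&(k>0)).astype(np.uint8);m[235:]=0
    n,l,st,ce=cv2.connectedComponentsWithStats(m);i=1+np.argmax(st[1:,4]);y,x=np.where(l==i);print(st[i],ce[i]);return onz(c,[ce[i]],34)
print(det('w8'),det('w10'))
# shifts by template of B's upper end
T=old[115:225,125:200];R_=cv2.matchTemplate(im,T,cv2.TM_CCOEFF_NORMED);print(cv2.minMaxLoc(R_))
print('expected px shift', proj(c,onz(co,[(160,170)],34))-[160,170])
```

```text
rows 81
lowend [[401.7 252.7  66. ]] beads [[454.7 252.4  75. ]] [[612.1 250.5 112. ]]
[ 554.7 -304.2  175.6] 37.9667 177.2167309025712
[ 107  102   86  131 5063] [141.4 167. ]
[ 109  103   85  130 4956] [143.4 168.7]
[[ 507.5 -461.3   34. ]] [[ 508.1 -460.5   34. ]]
(-0.732833206653595, 0.9911726117134094, (317, 80), (126, 116))
expected px shift [[1.2 1.1]]
```

Run:
```python
from h import *
np.set_printoptions(precision=1,suppress=True)
w,c=load('w8');
for z in(0,50,80):print(z,onz(c,[(45,210),(15,80)],z))
a,ca=load('scene0')
for z in (0,60):print('scene box',onz(ca,[(137,160),(161,178),(185,163),(162,150)],z))
b,cb=load('side0')
print('side',onz(cb,[(155,375),(232,400)],50),onz(cb,[(180,375),(207,381)],100),onz(cb,[(180,375),(207,381)],130))
print(tri(ca,[(161,165)],cb,[(150,385)]))
print('scene tips',[ (z,onz(ca,[(153,135),(170,130)],z)) for z in(100,150)])
```

```text
0 [[ 558.4 -613.6    0. ]
 [ 399.7 -612.7    0. ]]
50 [[ 548.3 -572.7   50. ]
 [ 410.5 -571.9   50. ]]
80 [[ 542.2 -548.1   80. ]
 [ 416.9 -547.4   80. ]]
scene box [[ 512.8 -819.6    0. ]
 [ 529.  -604.9    0. ]
 [ 373.2 -648.5    0. ]
 [ 372.7 -830.4    0. ]]
scene box [[ 569.7 -710.9   60. ]
 [ 584.9 -509.2   60. ]
 [ 438.5 -550.2   60. ]
 [ 438.  -721.1   60. ]]
side [[ 369.3 -593.3   50. ]
 [ 557.8 -596.7   50. ]] [[ 446.8 -603.8  100. ]
 [ 507.5 -599.5  100. ]] [[ 461.1 -620.1  130. ]
 [ 519.6 -616.   130. ]]
[[ 441.4 -648.    58.6  116.4]]
scene tips [(100, array([[ 423.7, -805.3,  100. ],
       [ 335.9, -800.5,  100. ]])), (150, array([[ 481.4, -705.5,  150. ],
       [ 398.4, -700.9,  150. ]]))]
```

B has not moved (template shift matches the camera shift) and the tool box is clear of the gripper body.

Request:
play_rows(series="0 -2 0 3;0 -5 -1 6;-0.3 -8 -3 10.2;-0.5 -11 -5 10.2;-0.5 -13 -7.5 10.2;-0.5 -14.1 -10 10.2;-0.5 -14.1 -12.5 10.2;-0.5 -14.1 -14.5 10.2;-0.5 -14.1 -16 10.2;-0.5 -14.1 -16.4 10.2")

```text
time: 38.8
ee_pos: [549.5, -443.5, 9.2]
tool_rot: [-0.065, 0.998, 0.001, -0.001]
contact_force: [1.0, 0.5, 0.5]
width: 43.9
grasp_force: 0.0
```

Request:
play_rows(series="0 0 -0.2 0;0 0 -0.4 0;0 0 -0.6 0;0 0 -0.8 0;0 0 -1.1 0;0 0 -1.1 0;0 0 -1.1 0;0 0 -1.1 0;0 0 -1.1 0;0 0 -1.1 0", fingers=3)

```text
time: 39.63
ee_pos: [550.0, -445.9, 0.8]
tool_rot: [-0.065, 0.998, -0.0, 0.0]
contact_force: [-0.1, 0.6, 0.7]
width: 30.1
grasp_force: 0.0
```

Request:
play_rows(series="0 0 0 0;0 0 0 0;0 0 0 0;0 0 0 0;0 0 0 0;0 0 0 0;0 0 0 0;0 0 0 0;0 0 0 0;0 0 0 0", fingers=2.18)

```text
time: 40.47
ee_pos: [549.9, -445.9, 0.7]
tool_rot: [-0.065, 0.998, -0.0, 0.0]
contact_force: [-0.5, -1.9, 0.5]
width: 21.7
grasp_force: 5.7
```

Request:
play_rows(series="0 0 0 0;0 0 0 0;0 0 0 0;0 0 0.3 0;0 0 1 0;0 0 2 0;0 0 3.5 0;0 0 5.5 0;0 0 7.5 0;0 0 9.5 0", fingers=2.165)

```text
time: 41.3
ee_pos: [550.0, -445.8, 98.1]
tool_rot: [-0.065, 0.998, -0.0, 0.0]
contact_force: [0.6, 0.4, -2.8]
width: 22.0
grasp_force: 9.4
```

Request:
play_rows(series="0 0 2 0;0 0.5 4 0;0 1.5 6 -1;0 3 7 -2;-0.2 5 7.5 -3.2;-0.4 7.5 7.5 -4.2;-0.8 10 7.5 -5.2;-1.2 12.5 7.5 -6.2;-1.5 15 7.5 -7.2;-1.8 17.5 7.5 -8.2")

```text
time: 42.13
ee_pos: [531.6, -269.7, 172.2]
tool_rot: [0.007, 1.0, -0.0, 0.001]
contact_force: [0.9, 0.1, -2.4]
width: 21.8
grasp_force: 9.4
```

Request:
play_rows(series="0 2.5 0 0;0 5 0 0;0 7.5 0 0;0 10 0 0;0 12.5 0 0;0 15 0 0;0 17.5 0 0;0 20 0 0;0 22.5 0 0;0 25 0 0")

```text
time: 42.97
ee_pos: [531.9, -19.7, 172.2]
tool_rot: [0.007, 1.0, 0.0, 0.001]
contact_force: [0.7, 0.2, -2.1]
width: 21.9
grasp_force: 9.4
```

Request:
play_rows(series="0 2.5 0 0;0 5 0 0;0 7.5 0 0;0 10 0 0;0 12.5 0 0;0 14.5 0 0;0 16.3 0 0;0 17.5 0 0;0 18.2 -0.5 0;0 18.2 -1.5 0")

```text
time: 43.8
ee_pos: [532.6, 162.6, 156.6]
tool_rot: [0.006, 1.0, 0.001, 0.001]
contact_force: [0.1, 0.1, -1.9]
width: 21.9
grasp_force: 9.4
```

Request:
play_rows(series="0 0 -1 0;0 0 -2.5 0;0 0 -4 0;0 0 -5.5 0;0 0 -7 0;0 0 -8 0;0 0 -8.5 0;0 0 -8.8 0;0 0 -9 0;0 0 -9 0")

```text
time: 44.63
ee_pos: [532.1, 161.0, 65.7]
tool_rot: [0.007, 1.0, -0.0, 0.0]
contact_force: [-0.5, 0.1, -1.4]
width: 21.8
grasp_force: 9.4
```

Request:
play_rows(series="0 0 -0.1 0;0 0 -0.2 0;0 0 -0.3 0;0 0 -0.4 0;0 0 -0.5 0;0 0 -0.6 0;0 0 -0.7 0;0 0 -0.8 0;0 0 -0.8 0;0 0 -0.8 0")

```text
time: 45.47
ee_pos: [531.9, 161.2, 57.6]
tool_rot: [0.007, 1.0, -0.0, -0.0]
contact_force: [-0.7, 0.2, -1.3]
width: 22.1
grasp_force: 9.4
```

Request:
play_rows(series="0 0 -0.05 0;0 0 -0.1 0;0 0 -0.15 0;0 0 -0.2 0;0 0 -0.25 0;0 0 -0.25 0;0 0 -0.25 0;0 0 -0.25 0;0 0 -0.25 0;0 0 -0.25 0")

```text
time: 46.3
ee_pos: [532.2, 161.2, 55.7]
tool_rot: [0.007, 1.0, 0.0, 0.0]
contact_force: [-3.0, -1.8, 9.5]
width: 21.8
grasp_force: 9.5
```

Seated the same way. Release, rise, and check both slips numerically from over the rack.

Request:
play_rows(series="0 0 0.15 0;0 0 0.2 0;0 0 0.2 0;0 0 0.2 0;0 0 0.2 0;0 0 1 0;0 0 4 0;0 0 7 0;0 0 10 0;0 0 12 0", fingers=4.4)

```text
time: 47.13
ee_pos: [532.6, 161.3, 178.5]
tool_rot: [0.007, 1.0, 0.0, 0.001]
contact_force: [0.3, -0.0, 0.0]
width: 43.8
grasp_force: 0.0
```

Request:
play_rows(series="0 1 1 0;0 3 3 0;0 4.4 5 0;0.2 4.4 5 0;0.2 4.4 5 0;0.2 4.4 5 0;0.2 4.4 5 0;0.2 4.4 5 0;0.2 4.4 5 0;0.2 4.4 5 0")

```text
time: 47.97
ee_pos: [533.8, 204.8, 224.8]
tool_rot: [0.007, 1.0, -0.0, -0.0]
contact_force: [0.8, -0.3, 0.2]
width: 44.0
grasp_force: 0.0
```

Run:
```python
from h import *
np.set_printoptions(precision=1,suppress=True)
im,c=shot('wrist','w11');shot('side','side11');shot('scene','scene11');old,co=load('w9');s=arm.observe();print(s['ee_pos'],s['time'])
T=old[118:205,296:342];_,v,_,p=cv2.minMaxLoc(cv2.matchTemplate(im,T,cv2.TM_CCOEFF_NORMED));print('A',v,p,'exp',[296,118]+(proj(c,onz(co,[(321,160)],85))-[321,160])[0])
r=im[:, :p[0]-10];_,v,_,q=cv2.minMaxLoc(cv2.matchTemplate(r,T,cv2.TM_CCOEFF_NORMED));print('B',v,q)
d=np.array([25.,12]);print('B low bead',onz(c,[q+d],75),'A low bead',onz(c,[p+d],75))
g=cv2.cvtColor(im,cv2.COLOR_RGB2GRAY).astype(int)
h=cv2.cvtColor(im,cv2.COLOR_RGB2HSV)
for nm,x0 in(('A',p[0]+24),('B',q[0]+24)):
  for row,z in((135,76),(170,84),(205,94),(235,103)):
    k=np.where((h[row,x0-45:x0+45,1]<55)&(h[row,x0-45:x0+45,2]>70))[0]+x0-45;P=onz(c,[(k.min(),row),(k.max(),row)],z);print(nm,row,k.min(),k.max(),P[:,:2].ravel())
for nm,x0 in(('A',p[0]+24),('B',q[0]+24)): 
    print(nm,''.join('#' if (h[r,x0,1]<55 and h[r,x0,2]>90) else '.' for r in range(90,280,3)))
```

```text
[533.9 205.1 225. ] 48.1167
A 0.9583908915519714 (297, 118) exp [296.6 117.9]
B 0.6589429378509521 (223, 116)
B low bead [[451.4 169.8  75. ]] A low bead [[454.8 252.9  75. ]]
A 135 299 338 [459.9 227.  460.5 270.9]
A 170 299 338 [498.3 226.5 499.  270.6]
A 205 299 337 [536.6 225.8 537.2 268.8]
A 235 276 365 [568.8 199.4 570.4 299.9]
B 135 225 264 [458.6 143.7 459.3 187.6]
B 170 225 264 [497.  142.8 497.7 186.9]
B 205 225 264 [535.2 142.2 535.9 186.3]
B 235 202 291 [567.5 115.8 569.1 216.3]
A #####......#########################################............
B ######.....#####################################################
```

Both slips are on the rails, square, at matching places (A y≈249, B y≈165). Back to the handle.

Request:
play_rows(series="0.1 -2 0 0;0.3 -5 0 0;0.3 -8 0 0;0.3 -11 0 0;0.3 -14 0 0;0.3 -16.5 0 0;0.3 -18 0 0;0.3 -18.6 0 0;0.3 -18.6 0 0;0.3 -18.6 -1 0", fingers=6)

```text
time: 48.95
ee_pos: [537.9, 20.2, 216.3]
tool_rot: [0.007, 1.0, 0.0, 0.001]
contact_force: [0.3, -0.1, -0.1]
width: 60.1
grasp_force: 0.0
```

Run:
```python
from h import *
np.set_printoptions(precision=1,suppress=True)
im,c=shot('wrist','w12');print(arm.observe()['ee_pos'])
h=cv2.cvtColor(im,cv2.COLOR_RGB2HSV);m=(h[...,0]>14)&(h[...,0]<28)&(h[...,1]>150)&(h[...,2]>100)
for r in range(165,240,15):
    k=np.where(m[r,200:350])[0]+200
    if len(k): print(r,k.min(),k.max(),onz(c,[(k.min(),r),(k.max(),r)],95)[:,:2].ravel())
```

```text
[536.6  20.6 213.3]
165 200 284 [493.7 -64.4 495.1  24.9]
180 200 284 [509.7 -65.7 511.1  24.7]
195 200 284 [526.1 -67.  527.5  24.5]
210 200 284 [542.9 -68.4 544.3  24.3]
225 276 284 [561.5  15.1 561.6  24.1]
```

Handle at y≈19.5, as expected. Descend, grip and close gently.

Request:
play_rows(series="0 0 -2 0;0 0 -4 0;0 0 -6.5 0;0 0 -9 0;0 0 -11 0;0 0 -13 0;0 0 -14.5 0;0 0 -15.3 0;0 0 -15.3 0;0 0 -15.3 0")

```text
time: 49.83
ee_pos: [536.8, 19.9, 62.1]
tool_rot: [0.006, 1.0, -0.0, -0.0]
contact_force: [0.6, -0.3, 0.4]
width: 60.3
grasp_force: 0.0
```

Request:
play_rows(series="0 0 0 0;0 0 0 0;0 0 0 0;0 0 0 0;0 0 0 0;0 0 0 0;0 0 0 0;0 0 0 0;0 0 0 0;0 0 0 0", fingers=0.9)

```text
time: 50.67
ee_pos: [536.9, 19.2, 62.2]
tool_rot: [0.007, 1.0, -0.0, -0.0]
contact_force: [-0.3, -0.5, 1.6]
width: 11.1
grasp_force: 30.0
```

Request:
play_rows(series="0 0.1 0 0;0 0.3 0 0;0 0.6 0 0;0 1 0 0;0 1.5 0 0;0 2.1 0 0;0 2.8 0 0;0 3.6 0 0;0 4.5 0 0;0 5.4 0 0")

```text
time: 51.5
ee_pos: [536.9, 74.4, 62.2]
tool_rot: [0.007, 1.0, 0.0, 0.0]
contact_force: [0.4, -3.1, 3.3]
width: 11.0
grasp_force: 30.0
```

Request:
play_rows(series="0 0.9 0 0;0 1.8 0 0;0 2.7 0 0;0 3.6 0 0;0 4.5 0 0;0 5.4 0 0;0 6.3 0 0;0 7.2 0 0;0 8.1 0 0;0 9 0 0")

```text
time: 52.33
ee_pos: [536.9, 164.1, 62.2]
tool_rot: [0.007, 1.0, -0.0, -0.0]
contact_force: [-0.4, -3.1, 5.2]
width: 11.0
grasp_force: 30.0
```

Request:
play_rows(series="0 0.9 0 0;0 1.8 0 0;0 2.7 0 0;0 3.6 0 0;0 4.5 0 0;0 5.4 0 0;0 6.2 0 0;0 6.9 0 0;0 7.5 0 0;0 8 0 0")

```text
time: 53.17
ee_pos: [536.9, 244.3, 62.2]
tool_rot: [0.007, 1.0, 0.0, 0.0]
contact_force: [-0.2, -0.9, 5.2]
width: 10.8
grasp_force: 30.0
```

Request:
play_rows(series="0 0.5 0 0;0 1 0 0;0 1.5 0 0;0 2 0 0;0 2.5 0 0;0 3 0 0;0 3.4 0 0;0 3.8 0 0;0 4.1 0 0;0 4.3 0 0")

```text
time: 54.0
ee_pos: [536.9, 287.1, 62.2]
tool_rot: [0.007, 1.0, 0.0, 0.0]
contact_force: [0.6, -1.9, 5.7]
width: 11.2
grasp_force: 30.0
```

Request:
play_rows(series="0 0.15 0 0;0 0.3 0 0;0 0.45 0 0;0 0.6 0 0;0 0.75 0 0;0 0.9 0 0;0 1 0 0;0 1.1 0 0;0 1.15 0 0;0 1.15 0 0")

```text
time: 54.83
ee_pos: [536.9, 298.5, 62.2]
tool_rot: [0.007, 1.0, 0.0, 0.0]
contact_force: [-0.3, -0.4, 4.8]
width: 11.1
grasp_force: 30.0
```

Creep on to the stop.

Request:
play_rows(series="0 0.05 0 0;0 0.1 0 0;0 0.15 0 0;0 0.2 0 0;0 0.25 0 0;0 0.3 0 0;0 0.3 0 0;0 0.3 0 0;0 0.3 0 0;0 0.3 0 0")

```text
time: 55.67
ee_pos: [536.8, 299.1, 62.1]
tool_rot: [0.008, 1.0, -0.001, -0.0]
contact_force: [-2.2, -10.6, 9.8]
width: 11.0
grasp_force: 30.0
```

Request:
play_rows(series="0 0.1 0 0;0 0.1 0 0;0 0 0 0;0 -0.1 0 0;0 -0.15 0 0;0 -0.15 0 0;0 -0.15 0 0;0 -0.15 0 0;0 -0.15 0 0;0 -0.15 0 0")

```text
time: 56.5
ee_pos: [536.9, 299.1, 62.2]
tool_rot: [0.007, 1.0, -0.0, -0.0]
contact_force: [-0.3, -4.3, 7.4]
width: 10.9
grasp_force: 30.0
```

Request:
play_rows(series="0 0 0 0;0 0 0 0;0 0 0 0;0 0 0 0;0 0 0 0;0 0 1 0;0 0 4 0;0 0 7 0;0 0 10 0;0 0 13 0", fingers=5)

```text
time: 57.33
ee_pos: [536.8, 299.0, 194.4]
tool_rot: [0.007, 1.0, 0.0, 0.0]
contact_force: [0.0, -0.5, 0.1]
width: 50.0
grasp_force: 0.0
```

Request:
play_rows(series="0 0 1 0;0 0 3 0;0 0 4 0;0 0 4 0;0 0 4 0;0 0 4 0;0 0 4 0;0 0 4 0;0 0 4 0;0 0 4 0")

```text
time: 58.17
ee_pos: [536.8, 299.2, 231.7]
tool_rot: [0.007, 1.0, -0.0, -0.0]
contact_force: [0.3, 0.4, 0.5]
width: 49.8
grasp_force: 0.0
```

Run:
```python
from h import *
np.set_printoptions(precision=1,suppress=True)
im,c=shot('wrist','w13');shot('scene','scene13');print(arm.observe()['ee_pos'],arm.observe()['time'])
h=cv2.cvtColor(im,cv2.COLOR_RGB2HSV);m=(h[...,0]>14)&(h[...,0]<28)&(h[...,1]>150)&(h[...,2]>100)
for r in range(165,240,20):
    k=np.where(m[r,220:350])[0]+220
    if len(k): print(r,k.min(),k.max(),onz(c,[(k.min(),r),(k.max(),r)],95)[:,:2].ravel())
# expected rack now shifted by +280 in y: bright strips of slips through the hood
cx=lambda y,x,z:proj(c,[[x,y,z]])[0]
for y,nm in((249+280,'A'),(164.5+280,'B')): print(nm,cx(y,500,84))
row=int(cx(445,515,84)[1]);g=cv2.cvtColor(im,cv2.COLOR_RGB2GRAY);print(row);print(g[row-3:row+4].mean(0)[380:560:4].astype(int))
O=slips('w11')[0]
b,cb=load('scene13');print('scene A,B px',proj(cb,[[537,527,90],[537,445,90]]).ravel())
for y in(445,527):
    L=[proj(cb,[[537,y+t,80]])[0] for t in range(-50,51,5)];G=cv2.GaussianBlur(cv2.cvtColor(b,cv2.COLOR_RGB2GRAY),(3,3),0);S=cv2.cvtColor(b,cv2.COLOR_RGB2HSV)[...,1];print(y,[int(G[int(v),int(u)]) for u,v in L],[int(S[int(v),int(u)]) for u,v in L])
```

```text
[536.9 299.2 231.9] 58.2667
165 277 285 [495.  296.1 495.1 305. ]
185 278 285 [517.4 296.8 517.5 304.7]
205 278 285 [540.6 296.4 540.7 304.4]
225 278 285 [564.5 296.  564.7 304.2]
A [477.6 166. ]
B [405.7 166.8]
179
[142 142 136 134 143 137 142 141 143 135 132 132 132 133 132 133 132 134
 142 141 135 133 136 141 137 140 140 131 130 131 130 130 124 125 126 130
 119 118 118 117 118 117 117 116 116]
scene A,B px [388.3 295.8 364.  281.5]
445 [159, 158, 159, 158, 159, 160, 160, 162, 164, 163, 163, 163, 163, 163, 161, 162, 161, 159, 160, 160, 159] [11, 13, 9, 13, 11, 11, 8, 9, 9, 8, 11, 9, 9, 11, 11, 9, 19, 23, 9, 11, 8]
527 [161, 160, 159, 158, 157, 161, 160, 160, 161, 163, 164, 163, 163, 162, 162, 160, 162, 162, 160, 160, 159] [19, 17, 9, 8, 14, 8, 8, 9, 11, 9, 9, 11, 9, 11, 11, 8, 9, 9, 23, 12, 9]
```

Through the hood both slips show as bright strips with the right spacing, and the tray is at its stop. Handing in.

```bash
python3 -c "
from workcell import arm
print(arm.close_job())"
```

```text
the job is handed in; nothing more can be done
None
```

The job is handed in with no result reported back: the gold moulding lies gilded side up along the middle of the pad, both silver slips (all that were present) lie silver side up across both rails at about 9 N of grip, and the tray is eased shut to its stop.

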